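Fit the card and hold the cover over its screw holes

TASK

Close up the grey instrument housing: take the green plug-in card out of the blue stand, slide it down into the white guides in the housing until it is fully home, and let go of it. Then lift the aluminium cover by its black bar and hold it level and still about 2 cm above the housing, with the threaded hole in each corner in view through the cover's corner hole, so that I can start the screws; finish while holding it there. Either way round will do for card and cover, the cover must never touch the housing (the gasket is freshly glued), and leave the blue-capped bottle, the pink beaker and the tape roll behind it where they are.

Things in the scene. Friction and masses are not known exactly. Their poses are not given: they have to be found in the camera images.
- housing: fixed grey box, open at the top, 100 (x) x 130 (y) x 75 mm high, walls 4 mm, floor 6 mm thick, black gasket on the rim; origin at the centre of its underside, z up. A threaded boss, flush with the rim at z = 75 mm, stands in each corner. Midway inside, two white guides up to 51 mm high hold a card upright in the plane x = 0; the space between and beside them is open for fingers.
- slot (a point): centre of the card's place in the housing, on the inner floor (housing x 0, y 0, z 6 mm); axes as the housing. The grooves are 8.5 mm wide (along x) and 64 mm long (along y), straight from the floor to 45 mm above the housing's underside, with mouths flared to about 15 mm at 51 mm.
- card: loose plug-in card, green with a black top edge, 6 (x, thickness) x 60 (y, width) x 60 mm (z, height), 60 g; origin at the centre of its lower edge, z up. It stands upright in the blue stand, its lowest 20 mm in the stand's slot; grasp its top edge across the thickness. Home in the housing, its lower edge is on the inner floor and its top is 66 mm above the housing's underside, 9 mm below the rim.
- stand: fixed blue stand, 60 x 90 x 26 mm high, with a slot 8 mm wide (along x), 65 mm long (along y), whose bottom is at z = 6 mm; origin at the centre of its underside
- cover: loose aluminium cover plate, 100 (x) x 130 (y) x 4 mm, about 0.18 kg, lying flat on the bench; origin at the centre of its underside, z up; centre of mass on the z axis. A black bar grip stands along y on the middle of it: 12 mm wide (x), 66 mm long, from 18 to 36 mm above the underside, on a leg near each end (at y = +-28 mm), open underneath.
- hole0 (a point): centre, at the plate's underside, of a clearance hole (11 mm across), at x -40, y -55 mm in the cover's frame
- hole1 (a point): centre, at the plate's underside, of a clearance hole (11 mm across), at x -40, y +55 mm in the cover's frame
- hole2 (a point): centre, at the plate's underside, of a clearance hole (11 mm across), at x +40, y +55 mm in the cover's frame
- hole3 (a point): centre, at the plate's underside, of a clearance hole (11 mm across), at x +40, y -55 mm in the cover's frame
- thread0 (a point): mouth of a threaded hole (5 mm, in a brass insert) on a corner boss, at x -40, y -55 mm in the housing's frame, z 75 mm
- thread1 (a point): mouth of a threaded hole (5 mm, in a brass insert) on a corner boss, at x -40, y +55 mm in the housing's frame, z 75 mm
- thread2 (a point): mouth of a threaded hole (5 mm, in a brass insert) on a corner boss, at x +40, y +55 mm in the housing's frame, z 75 mm
- thread3 (a point): mouth of a threaded hole (5 mm, in a brass insert) on a corner boss, at x +40, y -55 mm in the housing's frame, z 75 mm
- blue_bottle: bystander: clear bottle with a blue cap, 56 mm across, 105 mm high; origin at the centre of its underside
- pink_beaker: bystander: beaker with a pink fill, 45 mm across, 56 mm high; origin at the centre of its underside
- tape: bystander: tan roll of tape lying flat, 98 mm across, 25 mm high; origin at the centre of its underside

How it is judged (in metres and radians):
On the way:
1. the card is fully home in the housing's guides and released (horizontal distance between card and slot below 0.005 m and z of card in the frame of slot below 0.003 m and angle between card's own z axis and vertical below 0.08 rad and angle between the x axis of card and the x axis of housing, either way round below 0.08 rad and contact force between the fingers and card below 0.1 N), for 0.2 s.
At the end, for the whole second after the job is handed in: Card free in the guides: within 5 mm of centre, 3 mm of the floor, 0.08 rad of upright and square. Fingers alone hold the cover at rest, level within 0.08 rad, underside 8 to 40 mm above the rim, each hole within 4 mm (level) of a threaded hole, either way round (all of step 1 and ((horizontal distance between hole0 and thread0 below 0.004 m and horizontal distance between hole1 and thread1 below 0.004 m and horizontal distance between hole2 and thread2 below 0.004 m and horizontal distance between hole3 and thread3 below 0.004 m) or (horizontal distance between hole0 and thread2 below 0.004 m and horizontal distance between hole1 and thread3 below 0.004 m and horizontal distance between hole2 and thread0 below 0.004 m and horizontal distance between hole3 and thread1 below 0.004 m)) and z of cover in the frame of housing between 0.083 and 0.115 m and angle between cover's own z axis and vertical below 0.08 rad and contact force between the fingers and cover above 1 N and contact force between cover and housing below 0.1 N and contact force between cover and card below 0.1 N and linear speed of cover below 0.02 m/s and angular speed of cover below 0.15 rad/s); the arm keeps its last pose, push and grip.
It fails at once if the cover touches the housing (contact force between cover and housing above 1 N).
It fails at once if the bottle is moved by more than 25 mm (distance of blue_bottle from where it was at the start of the episode above 0.025 m).
It fails at once if the beaker is moved by more than 25 mm (distance of pink_beaker from where it was at the start of the episode above 0.025 m).
It fails at once if the tape roll is moved by more than 25 mm (distance of tape from where it was at the start of the episode above 0.025 m).
It also fails if it takes over 54 s, if anything falls off the work surface, if the arm or the gripper's body presses on something with over 40 N, if the wrist force passes 120 N, or if a joint passes its speed limit or range.

ROBOT

A 6-joint arm with a two-finger parallel gripper is mounted at the origin on the work surface; the furniture and walls round the work are solid. World frame = base frame: x ahead of the robot, y to its left, z up, the work surface at z = 0. Lengths are in m, angles in degrees, forces in N, time in s.
With the tool pointing down it reaches from about 0.4 to 0.825 m from the base axis. Payload 7 kg.
Tool frame: the origin (TCP) lies midway between the tips of the shut fingers; the grasp point (between the pads) lies r.grip_depth behind it (r.grip_depth is the distance from the TCP to the grasp point, in m); z points along the fingers, y is the line along which they close (so a half turn about z gives the same grasp; the last joint's range is limited). The gripper opens to 88 mm and grips with 3 to 60 N. Pads are 19 mm wide; open, the fingers measure 130 mm over their backs; the gripper's body (78 mm by 193 mm) begins 47 mm behind the grasp point.
Start: joints at [92.939, 20.546, 0.682, 0, -70.136, -16.507], TCP at [0.158, 0.656, 0.227] pointing down, gripper open.
Joint ranges: [-176.03, 176.03], [-82.01, 121.73], [-58.28, 71.71], [-173.87, 95.51], [-174.79, -0.11], [-173.66, 173.66]. Speed limits (degrees/s): [136.94, 136.94, 172.46, 180, 180, 180].

INTERFACE

Orientations are given as [roll, pitch, yaw] about the fixed x, y, z axes, in that order (R = Rz(yaw) Ry(pitch) Rx(roll)).
In Python, from plant import r gives the robot as it stands.
- The arm moves only by the shell command python3 drive.py 'ROWS' [OPENING] [FORCE]. ROWS is a JSON list of rows, 1 to 12 of them, each of 6 numbers: dx, dy, dz in m, then a rotation vector rx, ry, rz in degrees; each row is the pose to reach, as a shift and turn from the pose commanded when the command began, along the tool's axes at that moment; what a row does not reach only later rows make up. A row lasts 1/12 s, in which the tool goes at most 0.0417 m and 7.16 degrees, less where a joint would pass 70% of its speed; a pose out of reach is approached as far as the arm can. OPENING is the finger opening in m, set as the command begins (- or left out keeps the last). The fingers move at their own pace and stop on an object; FORCE is the grip in N (left out, the last holds). Time passes only in rows, so rows that do not move let the fingers close. It prints the time, the measured TCP pose, the force, the opening and the grip force at its end.
- r.get_state(): the state, without advancing time (a new reading comes with each control period).
- r.capture(name): name is "scene" or "side" or "wrist"; returns a dict with "frame" (480x640x3 uint8, red, green, blue), "z_map" (480x640 float32, m along the optical axis (not along the pixel's ray), 0 where there is no reading), "fx", "fy", "cx", "cy" (pixels), "D" ([k1, k2, p1, p2, k3] as OpenCV has them; the pictures are not rectified), "cam_to_world" (4x4, takes a point from camera to world coordinates). Camera axes: x right, y down, z forward; pixel columns grow to the right and rows downward; lengths in m; the calibration is good to about 2 mm. A picture is of the moment at which its call begins.
- r.close_job(): hands the job in; it is judged then, once.
The state is a dict: "time_s": time; "joints": joint angles; "qd": joint speeds; "joint_torque": joint torques, N m; "tcp_pos": TCP position; "eef_rot": TCP orientation; "contact_force": force on the tool from outside, world axes, zero at the start; "moment": the same for the moment, N m; "gripper_width": finger opening in m; "gripper_force": force on a finger pad.
Only numpy, scipy, OpenCV 4.12 (cv2) and the standard library are available. Lean on these libraries where they do the work, as an engineer would, in place of code of your own. Each camera call takes 0.05 s, during which the arm holds its last target. There are 200 camera calls.

## Working session

There is one attempt and no reset: what is moved stays moved. The work goes in short steps, Python scripts to look and compute and a shell command to move; the robot and the scene stay as the last step left them, time stands still between calls to the robot, and variables do not carry over. Pictures are saved under pics/ and viewed, at most 13 in all, crops included, and the job is handed in when it is done.

```bash
ls; mkdir -p pics; cat > h.py <<'E'
import numpy as np, cv2, pickle
from plant import r
def cap(n,save=None):
    c=r.capture(n)
    if save:
        cv2.imwrite('pics/%s.png'%save,c['frame'][:,:,::-1]); pickle.dump(dict(c),open('pics/%s.pkl'%save,'wb'))
    return c
def load(s): return pickle.load(open('pics/%s.pkl'%s,'rb'))
def K(c): return np.array([[c['fx'],0,c['cx']],[0,c['fy'],c['cy']],[0,0,1.]])
def rays(c,px):
    p=cv2.undistortPoints(np.array(px,float).reshape(-1,1,2),K(c),np.array(c['D'],float)).reshape(-1,2)
    return np.c_[p,np.ones(len(p))]
def plane(c,px,z):
    T=np.array(c['cam_to_world']); d=rays(c,px)@T[:3,:3].T; o=T[:3,3]
    return o+d*((z-o[2])/d[:,2])[:,None]
def depthmap(c):
    T=np.array(c['cam_to_world']); v,u=np.mgrid[:480,:640]
    z=c['z_map'].reshape(-1,1); P=rays(c,np.c_[u.ravel(),v.ravel()])*z
    W=P@T[:3,:3].T+T[:3,3]; W[z[:,0]==0]=np.nan
    return W.reshape(480,640,3)
def tri(ca,a,cb,b):
    A=np.zeros((3,3));B=np.zeros(3)
    for c,p in((ca,a),(cb,b)):
        T=np.array(c['cam_to_world']); d=T[:3,:3]@rays(c,[p])[0]; d/=np.linalg.norm(d)
        M=np.eye(3)-np.outer(d,d);A+=M;B+=M@T[:3,3]
    return np.linalg.solve(A,B)
E
python3 - <<'E'
from h import *
s=r.get_state();print({k:np.round(v,3) for k,v in s.items()},r.grip_depth)
ims=[]
for n in('scene','side','wrist'):
    c=cap(n,n+'0');print(n,np.round(c['cam_to_world'],3).tolist(),c['fx'],c['D']);ims.append(c['frame'][:,:,::-1])
cv2.imwrite('pics/m0.png',cv2.resize(np.vstack([np.hstack(ims[:2]),np.hstack([ims[2],ims[2]*0])]),(800,600),interpolation=cv2.INTER_AREA))
E
```

```text
drive.py
pics
plant.py
{'time_s': np.float64(0.0), 'joints': array([ 9.2937e+01,  2.0592e+01,  6.3300e-01, -1.9000e-02, -7.0136e+01,
       -1.6509e+01]), 'qd': array([-0.055, -0.064,  0.012,  0.13 , -0.007,  0.061]), 'joint_torque': array([ 1.0000e-03, -5.8272e+01,  2.9306e+01,  6.9970e+00,  7.0000e-03,
       -0.0000e+00]), 'tcp_pos': array([0.158, 0.656, 0.226]), 'eef_rot': array([ 1.79904e+02, -1.00000e-02, -1.35780e+01]), 'contact_force': array([-0.201, -0.477, -0.276]), 'moment': array([0.048, 0.064, 0.033]), 'gripper_force': np.float64(0.0), 'gripper_width': np.float64(0.088)} 0.0188
scene [[0.618, -0.597, 0.512, -0.093], [-0.786, -0.461, 0.411, -0.536], [-0.009, -0.657, -0.754, 1.082], [0.0, 0.0, 0.0, 1.0]] 578.7551164178454 [-0.07415384  0.          0.          0.          0.        ]
side [[0.554, 0.565, -0.612, 1.375], [0.833, -0.37, 0.412, -0.519], [0.006, -0.738, -0.675, 0.951], [0.0, 0.0, 0.0, 1.0]] 606.3670598162522 [-0.03145121  0.          0.          0.          0.        ]
wrist [[-0.234, -0.937, -0.258, 0.228], [-0.972, 0.226, 0.06, 0.639], [0.002, 0.265, -0.964, 0.383], [0.0, 0.0, 0.0, 1.0]] 400.1774045390959 [-0.01521196  0.          0.          0.          0.        ]
```

View pics/m0.png

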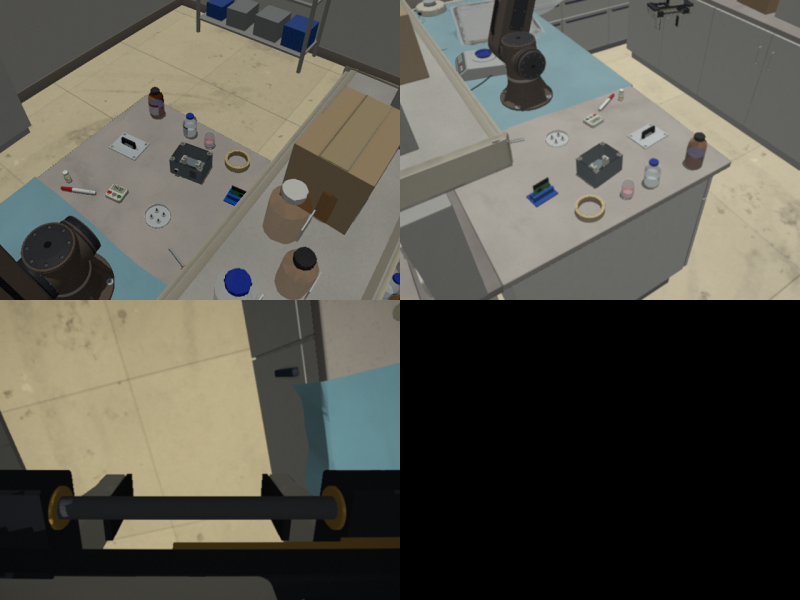

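The montage shows, in full-resolution pixels, the housing at scene (304,259) and side (960-640=320,262). The card and stand are at scene (376,312) and side (228,305), and the cover is at scene (206,235) and side (396,215). The bottle, beaker and tape stand behind the housing.

```bash
python3 - <<'E'
from h import *
a=load('scene0');b=load('side0')
A=depthmap(a);B=depthmap(b)
for n,c,W,pts in(('scene',a,A,dict(housing=(304,259),card=(376,312),cover=(190,235),bottle=(304,200),beaker=(335,225),tape=(380,240))),('side',b,B,dict(housing=(320,262),card=(228,300),cover=(420,215),bottle=(404,285)))):
    for k,(u,v) in pts.items(): print(n,k,W[v,u].round(3))
    hsv=cv2.cvtColor(c['frame'],cv2.COLOR_RGB2HSV)
    m=(hsv[...,0]>40)&(hsv[...,0]<90)&(hsv[...,1]>100)&(W[...,2]>0.005)&(W[...,2]<.12)
    print('green',m.sum(),np.argwhere(m).mean(0)[::-1] if m.any() else 0)
C1=cv2.resize(a['frame'][200:340,160:420],(800,430),interpolation=cv2.INTER_CUBIC)
cv2.imwrite('pics/c1.png',C1[:,:,::-1])
C2=cv2.resize(b['frame'][180:340,200:440],(800,533),interpolation=cv2.INTER_CUBIC)
cv2.imwrite('pics/c2.png',C2[:,:,::-1])
E
```

```text
scene housing [0.595 0.029 0.008]
scene card [ 0.563 -0.199  0.023]
scene cover [0.483 0.306 0.005]
scene bottle [0.698 0.109 0.078]
scene beaker [0.7   0.015 0.048]
scene tape [ 0.745 -0.089  0.024]
green 165 [337.07272727 301.85454545]
side housing [0.551 0.029 0.005]
side card [ 0.569 -0.208  0.036]
side cover [0.549 0.326 0.008]
side bottle [0.745 0.109 0.053]
green 159 [225.88050314 300.18238994]
```

View pics/c1.png

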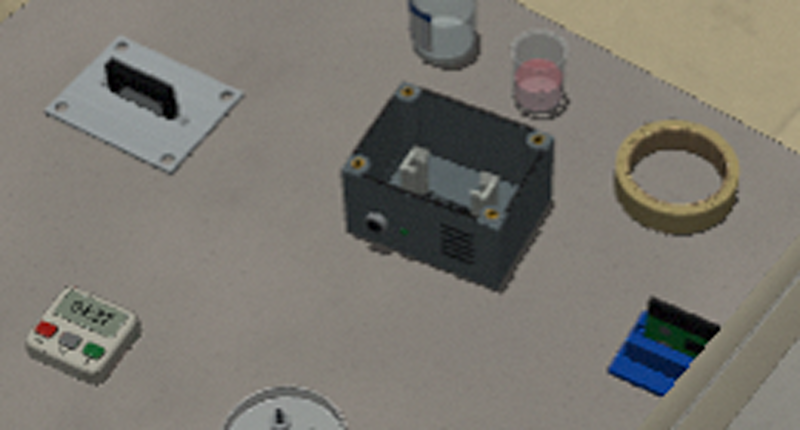

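View pics/c2.png

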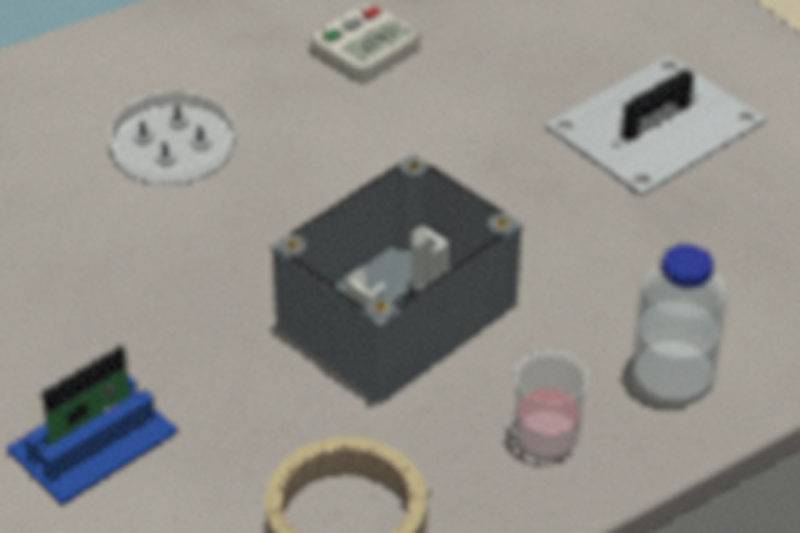

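Scene crop: brass inserts at (408,92), (537,139), (358,163) and (491,213); cover holes at (121,44), (228,95), (60,106) and (167,158); card top edge from (652,300) to (718,330), partly hidden by the box. Side crop: inserts at (413,165), (502,223), (291,244) and (380,307); card top edge from (44,390) to (124,348).

```bash
python3 - <<'E'
from h import *
a=load('scene0');b=load('side0')
fa=lambda p:(160+p[0]*.325-.34,200+p[1]*140/430-.34)
fb=lambda p:(200+p[0]*.3-.35,180+p[1]*.3-.35)
def ref(c,p,mask,R=5):
    u,v=np.round(p).astype(int);y,x=np.mgrid[v-R:v+R+1,u-R:u+R+1]
    w=mask(c['frame'][v-R:v+R+1,u-R:u+R+1].astype(float));return (w*x).sum()/w.sum(),(w*y).sum()/w.sum()
br=lambda f:np.clip(f[...,0]-f[...,2]-20,0,None)
def hole(f):
    g=f.mean(2);return np.clip(np.median(g)-15-g,0,None)
def fit(Ps,L):
    e=[]
    X=np.array(Ps);print(X.round(4).tolist(),'ctr',X.mean(0).round(4))
    d=X[[1,2]]-X[[0,3]];d=d.mean(0);print('y dir',np.degrees(np.arctan2(d[1],d[0])).round(2),'len',np.linalg.norm(d).round(4))
    d=X[[2,3]]-X[[1,0]];d=d.mean(0);print('x dir',np.degrees(np.arctan2(d[1],d[0])).round(2),'len',np.linalg.norm(d).round(4))
# order -x-y? going round: scene list nearby (lowx,lowy)...
S=[(491,213),(358,163),(408,92),(537,139)];D=[(291,244),(413,165),(502,223),(380,307)]
P=[tri(a,ref(a,fa(s),br),b,ref(b,fb(d),br)) for s,d in zip(S,D)];fit(P,0)
for c,f,L in((a,fa,S),(b,fb,D)): fit(plane(c,[ref(c,f(s),br) for s in L],.075),0)
S=[(167,158),(60,106),(121,44),(228,95)];D=[(567,125),(669,65),(746,116),(642,180)]
P=[tri(a,ref(a,fa(s),hole,3),b,ref(b,fb(d),hole,3)) for s,d in zip(S,D)];fit(P,0)
for c,f,L in((a,fa,S),(b,fb,D)): fit(plane(c,[ref(c,f(s),hole,3) for s in L],.003),0)
print('card',tri(a,fa((652,300)),b,fb((124,348))),tri(a,fa((718,330)),b,fb((44,390))))
print(plane(b,[fb((44,390)),fb((124,348))],.066),plane(a,[fa((652,300)),fa((718,330))],.066))
E
```

```text
[[0.5496, -0.0522, 0.0745], [0.5273, 0.0548, 0.0747], [0.6055, 0.0716, 0.074], [0.6281, -0.0364, 0.0741]] ctr [0.5776 0.0095 0.0743]
y dir 101.8 len 0.1098
x dir 11.73 len 0.08
[[0.5494, -0.0518, 0.075], [0.5274, 0.0558, 0.075], [0.6052, 0.0723, 0.075], [0.6277, -0.036, 0.075]] ctr [0.5774 0.0101 0.075 ]
y dir 101.62 len 0.1102
x dir 11.72 len 0.0797
[[0.5503, -0.0531, 0.075], [0.528, 0.0535, 0.075], [0.6069, 0.0694, 0.075], [0.6291, -0.0377, 0.075]] ctr [0.5786 0.008  0.075 ]
y dir 101.76 len 0.1091
x dir 11.26 len 0.0804
[[0.4814, 0.2202, 0.0014], [0.4699, 0.3362, -0.0038], [0.5488, 0.3398, 0.0036], [0.5621, 0.2269, 0.0001]] ctr [5.156e-01 2.808e-01 3.000e-04]
y dir 96.18 len 0.1151
x dir 3.72 len 0.08
[[0.481, 0.2205, 0.003], [0.4669, 0.3323, 0.003], [0.5496, 0.3418, 0.003], [0.5613, 0.228, 0.003]] ctr [0.5147 0.2807 0.003 ]
y dir 96.53 len 0.1135
x dir 5.97 len 0.082
[[0.4835, 0.2175, 0.003], [0.4771, 0.3284, 0.003], [0.5488, 0.3388, 0.003], [0.5658, 0.2214, 0.003]] ctr [0.5188 0.2765 0.003 ]
y dir 95.83 len 0.1148
x dir 5.29 len 0.0773
card [ 0.56394233 -0.18268709  0.06421216] [ 0.56923868 -0.23660006  0.06545485]
[[ 0.57031917 -0.23919236  0.066     ]
 [ 0.565448   -0.18289015  0.066     ]] [[ 0.56268143 -0.18377868  0.066     ]
 [ 0.56934961 -0.2343552   0.066     ]]
```

The measurements agree: threads at z 0.074 with a 110×80 mm spacing, card top at z 0.065, and cover at z≈0. I'll fly to above the cover and refine with the wrist camera, and check for obstacles near the card.

```bash
python3 - <<'E'
from h import *
for n in('scene0','side0'):
    W=depthmap(load(n));m=(W[...,0]>.35)&(W[...,0]<.8)&(W[...,1]>-.45)&(W[...,1]<-.1)&(W[...,2]>.03)&(W[...,2]<.6)
    q=W[m];print(n,q.min(0),q.max(0))
    for y in np.arange(-.44,-.1,.04):
        k=abs(q[:,1]-y)<.02
        if k.any():print(round(y,2),q[k].min(0).round(3),q[k].max(0).round(3))
E
python3 drive.py '[[0.03,0.02,-0.01,0,0,6],[0.07,0.045,-0.02,0,0,12],[0.11,0.07,-0.03,0,0,19],[0.15,0.1,-0.04,0,0,26],[0.19,0.13,-0.05,0,0,33],[0.23,0.155,-0.06,0,0,40],[0.27,0.18,-0.07,0,0,47],[0.31,0.2,-0.074,0,0,54],[0.35,0.225,-0.074,0,0,60],[0.385,0.25,-0.074,0,0,66],[0.415,0.27,-0.074,0,0,70.8],[0.436,0.28,-0.074,0,0,70.8]]' 0.06
python3 drive.py '[[0,0,0,0,0,0],[0,0,0,0,0,0]]'
python3 - <<'E'
from h import *
c=cap('wrist','w1')
E
```

```text
scene0 [ 0.35001486 -0.44997322  0.03002341] [ 0.7999699  -0.18032489  0.50024037]
-0.44 [ 0.728 -0.45   0.493] [ 0.8   -0.42   0.499]
-0.4 [ 0.35  -0.42   0.493] [ 0.8  -0.38  0.5 ]
-0.36 [ 0.35  -0.38   0.481] [ 0.8   -0.358  0.499]
-0.24 [ 0.563 -0.234  0.033] [ 0.573 -0.22   0.069]
-0.2 [ 0.551 -0.22   0.03 ] [ 0.571 -0.18   0.069]
side0 [ 0.35002961 -0.44999927  0.03010332] [ 0.79986349 -0.10136346  0.59974385]
-0.44 [ 0.479 -0.45   0.493] [ 0.8  -0.42  0.6 ]
-0.4 [ 0.35  -0.42   0.493] [ 0.8  -0.38  0.5 ]
-0.36 [ 0.351 -0.38   0.482] [ 0.8   -0.359  0.498]
-0.24 [ 0.568 -0.246  0.031] [ 0.579 -0.22   0.071]
-0.2 [ 0.562 -0.22   0.03 ] [ 0.579 -0.181  0.07 ]
-0.16 [ 0.579 -0.177  0.03 ] [ 0.708 -0.148  0.031]
-0.12 [ 0.668 -0.101  0.03 ] [ 0.668 -0.101  0.03 ]
time_s: 1.15
tcp_pos: [0.4959, 0.3007, 0.3004]
eef_rot: [-180.0, 0.0, -84.7]
contact_force: [0.9, 0.6, 0.2]
gripper_width: 0.0601
gripper_force: 0.0
time_s: 1.32
tcp_pos: [0.4963, 0.3006, 0.2996]
eef_rot: [180.0, -0.0, -84.6]
contact_force: [-0.2, -0.2, -0.6]
gripper_width: 0.0602
gripper_force: 0.0
```

View pics/w1.png

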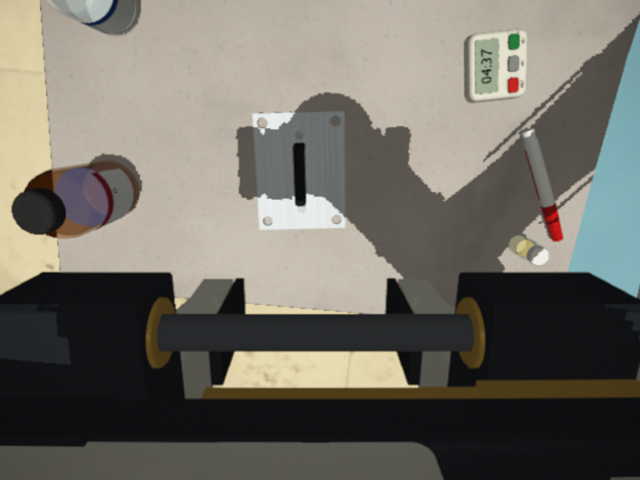

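The wrist image shows the cover with holes at (263,123), (335,121), (336,219) and (268,221), and the bar from (300,143) to (301,206).

```bash
python3 - <<'E'
from h import *
c=load('w1');g=c['frame'].astype(float).mean(2)
pts=[]
for u,v in[(263,123),(335,121),(336,219),(268,221)]:
    p=g[v-7:v+8,u-7:u+8];y,x=np.mgrid[v-7:v+8,u-7:u+8]
    w=np.abs(p-np.median(p));w=np.where(w>np.percentile(w,60),w,0)*((x-u)**2+(y-v)**2<49)
    pts.append(((w*x).sum()/w.sum(),(w*y).sum()/w.sum()))
print(np.round(pts,1).tolist())
X=plane(c,pts,.004);print(X.round(4).tolist(),X.mean(0))
for a,b in((0,1),(3,2),(0,3),(1,2)):
    d=X[b]-X[a];print(np.hypot(*d[:2]).round(4),np.degrees(np.arctan2(d[1],d[0])).round(2))
m=np.zeros((480,640),np.uint8);m[135:215,285:315]=((g<45)[135:215,285:315])*255
cn=max(cv2.findContours(m,0,2)[0],key=cv2.contourArea);r_=cv2.minAreaRect(cn);bx=cv2.boxPoints(r_);print(bx)
Q=plane(c,bx,.036);print('bar',Q.round(4).tolist(),Q.mean(0).round(4));W=depthmap(c);print(W[175,300],W[160,270],W[215,300])
d=Q[1]-Q[0];e=Q[2]-Q[1];print([(np.hypot(*k[:2]).round(4),np.degrees(np.arctan2(k[1],k[0])).round(2)) for k in(d,e)])
E
```

```text
[[266.9, 123.5], [334.9, 120.5], [336.2, 219.5], [266.8, 221.1]]
[[0.5557, 0.2308, 0.004], [0.4822, 0.2207, 0.004], [0.4689, 0.3303, 0.004], [0.5489, 0.3397, 0.004]] [0.51392685 0.28035677 0.004     ]
0.0742 -172.15
0.0805 -173.29
0.1091 93.59
0.1105 96.93
[[292.8238  143.07059]
 [303.9516  142.8233 ]
 [305.30994 203.94867]
 [294.18213 204.19595]]
bar [[0.5243, 0.2475, 0.036], [0.513, 0.2462, 0.036], [0.506, 0.3093, 0.036], [0.5177, 0.3107, 0.036]] [0.5152 0.2784 0.036 ]
[0.51425236 0.27953713 0.03370015] [0.54988577 0.26975821 0.00221149] [0.51109281 0.32883088 0.00424657]
[(np.float64(0.0114), np.float64(-173.35)), (np.float64(0.0636), np.float64(96.32))]
```

```bash
python3 drive.py '[[0.025,-0.005,0,0,0,0],[0.06,-0.01,0,0,0,0],[0.1,-0.02,0,0,0,0],[0.14,-0.025,0,0,0,0],[0.18,-0.03,0,0,0,0],[0.22,-0.04,0,0,0,0],[0.255,-0.05,0,0,0,0],[0.28,-0.054,0,0,0,0],[0.298,-0.054,0,0,0,0],[0.298,-0.054,0,0,0,0],[0.298,-0.054,0,0,0,0]]'
python3 - <<'E'
from h import *
c=cap('wrist','w2')
E
python3 drive.py '[[0.03,0.005,0.005,0,0,0],[0.07,0.01,0.015,0,0,0],[0.11,0.017,0.025,0,0,0],[0.15,0.022,0.035,0,0,0],[0.185,0.028,0.045,0,0,0],[0.207,0.031,0.05,0,0,0],[0.217,0.031,0.05,0,0,0],[0.217,0.031,0.05,0,0,0],[0.217,0.031,0.05,0,0,0]]'
python3 - <<'E'
from h import *
c=cap('wrist','w3');a=load('w2')
cv2.imwrite('pics/m2.png',np.vstack([cv2.resize(x['frame'][:300,160:480][:,:,::-1],(640,600)) for x in(a,)]+[]))
cv2.imwrite('pics/m3.png',np.hstack([cv2.resize(x['frame'][40:290,220:420][:,:,::-1],(400,500)) for x in(a,c)]))
E
```

```text
time_s: 2.28
tcp_pos: [0.5779, 0.0118, 0.2999]
eef_rot: [180.0, 0.0, -84.4]
contact_force: [0.6, 0.2, -0.2]
gripper_width: 0.0601
gripper_force: 0.0
time_s: 3.08
tcp_pos: [0.5691, -0.2066, 0.2503]
eef_rot: [-180.0, 0.0, -84.3]
contact_force: [0.1, -0.2, 0.1]
gripper_width: 0.0602
gripper_force: 0.0
```

View pics/m3.png

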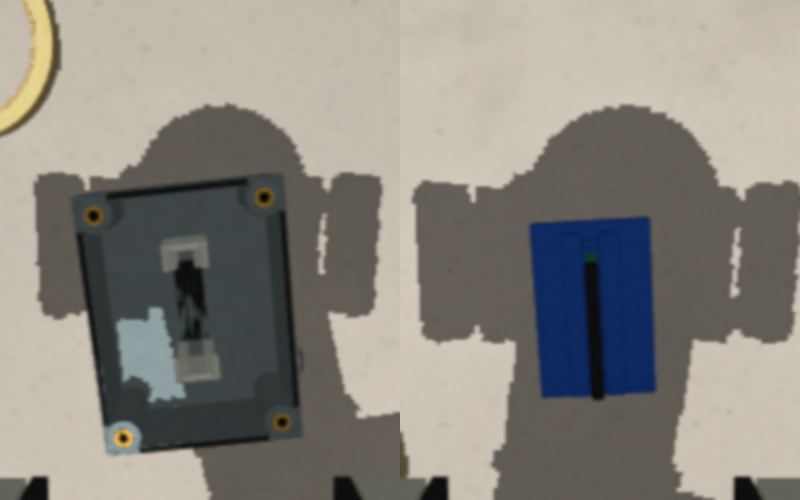

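Left crop: housing from above, inserts at (94,215), (264,197), (282,422) and (123,438), guides at (185,252) and (197,361). Right crop: black card edge from (591,255) to (598,398), inside the blue stand.

```bash
cat >> h.py <<'E'
def rect(c,m,z):
    cn=max(cv2.findContours(m.astype(np.uint8)*255,0,2)[0],key=cv2.contourArea);bx=cv2.boxPoints(cv2.minAreaRect(cn))
    Q=plane(c,bx,z);d=Q[1]-Q[0];e=Q[2]-Q[1]
    print('rect',Q.mean(0).round(4),[(np.hypot(*k[:2]).round(4),(np.degrees(np.arctan2(k[1],k[0]))%180).round(2)) for k in(d,e)],bx.round(1).tolist());return Q
def brass(c,P,R=7):
    o=[]
    for u,v in P:
        u,v=int(round(u)),int(round(v));f=c['frame'][v-R:v+R+1,u-R:u+R+1].astype(float);y,x=np.mgrid[v-R:v+R+1,u-R:u+R+1]
        w=(f[...,0]-f[...,2]>45).astype(float);x0=x[w>0];y0=y[w>0];o.append(((x0.min()+x0.max())/2*.5+.5*x0.mean(),(y0.min()+y0.max())/2*.5+.5*y0.mean()))
    return o
E
python3 - <<'E'
from h import *
c=load('w2');a=load('w3');s=load('scene0');b=load('side0')
p=brass(c,[(220+x/2,40+y/2) for x,y in[(94,215),(264,197),(282,422),(123,438)]]);print(np.round(p,1).tolist())
X=plane(c,p,.075);print(X.round(4).tolist(),X.mean(0).round(4))
for i,j in((0,1),(3,2),(0,3),(1,2)):
    d=X[j]-X[i];print(np.hypot(*d[:2]).round(4),(np.degrees(np.arctan2(d[1],d[0]))%180).round(2))
f=a['frame'].astype(int);m=(f.max(2)<45);k=np.zeros_like(m);k[155:250,300:330]=1
Q=rect(a,m&k,.066)
m=(f[...,2]>f[...,0]+40);m[280:]=0;m[:,:280]=0;m[:,360:]=0
rect(a,m,.0)
W=depthmap(a);print('card z',np.nanmedian(W[190:220,315:318,2]),'guides z',np.nanmax(depthmap(c)[140:240,290:330,2]))
# two-view height of card top ends: wrist vs side
f2=lambda q:(200+q[0]*.3-.35,180+q[1]*.3-.35)
print(tri(a,(315.5,167.5),b,f2((44,390))),tri(a,(318.5,239),b,f2((124,348))))
E
```

```text
[[266.2, 147.5], [351.6, 138.4], [360.5, 250.6], [281.5, 258.6]]
[[0.6286, -0.0362, 0.075], [0.5503, -0.0522, 0.075], [0.5281, 0.0551, 0.075], [0.6061, 0.0712, 0.075]] [0.5783 0.0095 0.075 ]
0.0799 11.57
0.0796 11.68
0.1097 101.86
0.1096 101.67
rect [ 0.5685 -0.2121  0.066 ] [(np.float64(0.0053), np.float64(8.68)), (np.float64(0.06), np.float64(98.84))] [[311.70001220703125, 171.10000610351562], [318.0, 170.6999969482422], [321.6000061035156, 238.89999389648438], [315.29998779296875, 239.1999969482422]]
rect [ 0.5683 -0.2107  0.    ] [(np.float64(0.0592), np.float64(8.49)), (np.float64(0.0907), np.float64(99.69))] [[284.6000061035156, 151.1999969482422], [343.8999938964844, 148.1999969482422], [348.29998779296875, 235.89999389648438], [288.8999938964844, 238.89999389648438]]
card z 0.0644523501996373 guides z 0.05279390306162873
[ 0.57337889 -0.24272156  0.06976413] [ 0.56383087 -0.18212612  0.06424468]
```

```bash
python3 drive.py '[[0.005,0.001,0.03,0,0,-3.1],[0.005,0.001,0.07,0,0,-3.1],[0.005,0.001,0.11,0,0,-3.1],[0.005,0.001,0.15,0,0,-3.1],[0.005,0.001,0.18,0,0,-3.1],[0.005,0.001,0.2,0,0,-3.1],[0.005,0.001,0.21,0,0,-3.1],[0.005,0.001,0.213,0,0,-3.1],[0.005,0.001,0.213,0,0,-3.1]]' 0.045
python3 drive.py '[[0,0,0,0,0,0],[0,0,0,0,0,0],[0,0,0,0,0,0],[0,0,0,0,0,0],[0,0,0,0,0,0],[0,0,0,0,0,0],[0,0,0,0,0,0],[0,0,0,0,0,0]]' 0 20
```

```text
time_s: 3.88
tcp_pos: [0.5687, -0.2118, 0.0374]
eef_rot: [-180.0, -0.0, -81.2]
contact_force: [0.2, 0.2, 0.5]
gripper_width: 0.0452
gripper_force: 0.0
time_s: 4.55
tcp_pos: [0.5681, -0.2129, 0.0373]
eef_rot: [-180.0, -0.0, -81.3]
contact_force: [-1.0, 0.4, 2.8]
gripper_width: 0.0056
gripper_force: 20.0
```

```bash
python3 drive.py '[[0,0,-0.01,0,0,0],[0,0,-0.03,0,0,0],[0,0,-0.06,0,0,0],[0,0,-0.095,0,0,0],[0,0,-0.125,0,0,0],[0,0,-0.14,0,0,0],[0,0,-0.14,0,0,0],[0,0,-0.14,0,0,0]]'
python3 - <<'E'
from h import *
c=cap('wrist','w4');a=cap('side','s4')
cv2.imwrite('pics/m4.png',np.hstack([cv2.resize(c['frame'][220:420,200:440][:,:,::-1],(480,400)),cv2.resize(a['frame'][200:340,180:292][:,:,::-1],(320,400))]))
print(r.get_state()['contact_force'])
E
```

```text
time_s: 5.22
tcp_pos: [0.5683, -0.2127, 0.1786]
eef_rot: [-179.9, -0.0, -81.3]
contact_force: [0.3, -0.1, -1.5]
gripper_width: 0.0059
gripper_force: 20.0
[ 0.29740627 -0.41443226 -1.6455416 ]
```

View pics/m4.png

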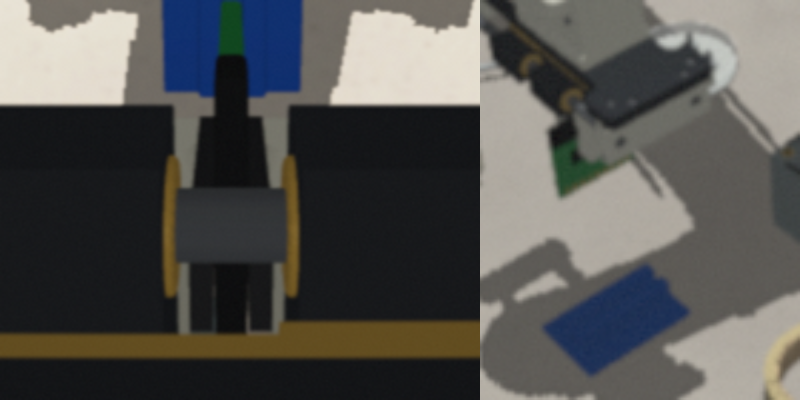

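The card is held between the fingers. Its black top-edge end is at crop (232,57), full-resolution (316,248), and the side view shows it hanging clear of the stand.

```bash
python3 - <<'E'
from h import *
c=load('w4');s=r.get_state();t=np.array(s['tcp_pos']);psi=np.radians(s['eef_rot'][2]);ex=np.array([np.cos(psi),np.sin(psi),0]);ey=np.array([np.sin(psi),-np.cos(psi),0])
W=depthmap(c);f=c['frame'].astype(int)
g=(f[...,1]>f[...,0]+25)&(f[...,1]>f[...,2]+15);g[:, :290]=0;g[:,340:]=0
ys,xs=np.where(g);print('green rows',ys.min(),ys.max(),'cols',[(v,xs[ys==v].min(),xs[ys==v].max()) for v in range(ys.min(),ys.max()+1,6)])
def T(p):d=p-t;return np.round([d@ex,d@ey,d[2]],4)
print('top end',T(plane(c,[(315.7,248.5)],t[2]+.029)[0]),'depth there',T(W[250,316]))
for v in range(ys.min(),ys.max(),5):
    u=int(np.median(xs[ys==v]));print(v,u,T(W[v,u]))
# bottom edge corners in side view
b=load('s4');f=b['frame'].astype(int);g=(f[...,1]>f[...,0]+25)&(f[...,1]>f[...,2]+15);g[:200]=0;g[340:]=0;g[:,:180]=0;g[:,292:]=0
ys,xs=np.where(g);B=depthmap(b)[g];D=np.array([T(p) for p in B]);print('side tool-frame',np.nanmin(D,0),np.nanmax(D,0),np.nanmedian(D,0))
E
```

```text
green rows 221 247 cols [(221, np.int64(312), np.int64(318)), (227, np.int64(311), np.int64(319)), (233, np.int64(311), np.int64(320)), (239, np.int64(310), np.int64(320)), (245, np.int64(310), np.int64(320))]
top end [ 0.0318 -0.0012  0.029 ] depth there [ 0.0284 -0.0011  0.0197]
221 315 [ 0.0282 -0.0015 -0.0277]
226 315 [ 0.028  -0.0015 -0.0184]
231 315 [ 0.0281 -0.0015 -0.0092]
236 315 [ 0.0283 -0.0015  0.0001]
241 315 [ 0.0284 -0.0015  0.0078]
246 315 [ 0.0283 -0.0015  0.0144]
side tool-frame [-0.005  -0.0068 -0.0245] [0.0298 0.0014 0.0161] [ 0.02005 -0.00295 -0.00945]
```

```bash
python3 drive.py '[[-0.02,-0.004,0,0,0,0],[-0.05,-0.01,0,0,0,-1],[-0.085,-0.017,0,0,0,-2],[-0.12,-0.024,0,0,0,-3],[-0.155,-0.031,0,0,0,-3],[-0.185,-0.037,0.01,0,0,-3],[-0.207,-0.041,0.02,0,0,-3],[-0.217,-0.043,0.03,0,0,-3],[-0.217,-0.043,0.04,0,0,-3],[-0.217,-0.043,0.04,0,0,-3],[-0.217,-0.043,0.04,0,0,-3]]'
python3 - <<'E'
from h import *
c=cap('wrist','w5');s=r.get_state();print(s['tcp_pos'],s['eef_rot'])
f=c['frame'].astype(int)
# fresh brass of far threads
m=(f[...,0]-f[...,2]>45)&(f[...,0]>90);n,l,st,ce=cv2.connectedComponentsWithStats(m.astype(np.uint8))
P=[ce[i] for i in range(1,n) if 12<st[i,4]<400 and ce[i][1]<300];print([np.round(p,1).tolist() for p in P])
X=plane(c,P,.075);print(X.round(4).tolist())
g=(f[...,1]>f[...,0]+25)&(f[...,1]>f[...,2]+15);g[:,:290]=0;g[:,340:]=0;ys,xs=np.where(g);print(ys.min(),ys.max(),np.median(xs))
cv2.imwrite('pics/m5.png',cv2.resize(c['frame'][100:340,180:500][:,:,::-1],(640,480)))
E
```

```text
time_s: 6.23
tcp_pos: [0.5768, 0.0073, 0.1358]
eef_rot: [179.8, -0.0, -78.3]
contact_force: [0.0, -0.8, -0.1]
gripper_width: 0.006
gripper_force: 20.0
[0.5773294  0.0071559  0.13662511] [ 1.79919059e+02 -2.76498368e-02 -7.83124908e+01]
[[206.8, 65.9], [236.9, 161.8], [385.6, 162.2], [95.8, 198.9], [121.9, 242.6]]
[[0.6512, -0.0808, 0.075], [0.6288, -0.0364, 0.075], [0.5505, -0.0524, 0.075], [0.702, -0.0008, 0.075], [0.6859, 0.0215, 0.075]]
220 247 315.0
```

View pics/m5.png

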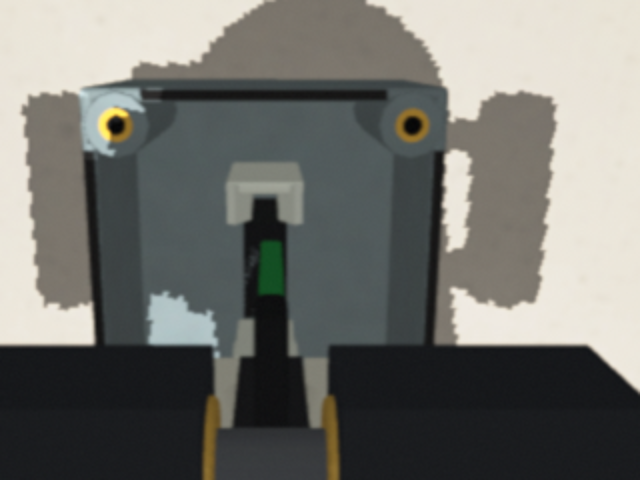

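The card is over the guides: the groove is at crop (265,200), the card's lower end at (271,270), and inserts at (115,125) and (412,125) give centre (0.5786, 0.0095), which agrees with the earlier value. Next I descend.

```bash
python3 drive.py '[[0,0,0.015,0,0,0],[0,0,0.035,0,0,0],[0,0,0.05,0,0,0],[0,0,0.058,0,0,0],[0,0,0.065,0,0,0],[0,0,0.07,0,0,0],[0,0,0.07,0,0,0]]'
python3 drive.py '[[0,0,0.005,0,0,0],[0,0,0.01,0,0,0],[0,0,0.014,0,0,0],[0,0,0.018,0,0,0],[0,0,0.021,0,0,0],[0,0,0.021,0,0,0]]'
```

```text
time_s: 6.87
tcp_pos: [0.5774, 0.0078, 0.0666]
eef_rot: [180.0, -0.0, -78.3]
contact_force: [0.7, -0.1, -0.1]
gripper_width: 0.0059
gripper_force: 20.0
time_s: 7.37
tcp_pos: [0.5773, 0.0082, 0.0453]
eef_rot: [180.0, -0.0, -78.3]
contact_force: [0.2, 0.1, -0.1]
gripper_width: 0.0059
gripper_force: 20.0
```

```bash
python3 drive.py '[[0,0,0.003,0,0,0],[0,0,0.005,0,0,0],[0,0,0.007,0,0,0],[0,0,0.0078,0,0,0],[0,0,0.0085,0,0,0],[0,0,0.0085,0,0,0]]'
```

```text
time_s: 7.87
tcp_pos: [0.5775, 0.0082, 0.0374]
eef_rot: [180.0, -0.0, -78.3]
contact_force: [-0.5, -0.6, 0.2]
gripper_width: 0.0061
gripper_force: 20.0
```

```bash
python3 drive.py '[[0,0,0.0005,0,0,0],[0,0,0.001,0,0,0],[0,0,0.0015,0,0,0],[0,0,0.0015,0,0,0]]'
```

```text
time_s: 8.2
tcp_pos: [0.5778, 0.0083, 0.0373]
eef_rot: [-180.0, -0.0, -78.2]
contact_force: [-3.8, 0.7, 9.5]
gripper_width: 0.0058
gripper_force: 20.0
```

```bash
python3 drive.py '[[0,0,-0.001,0,0,0],[0,0,-0.001,0,0,0],[0,0,-0.001,0,0,0],[0,0,-0.001,0,0,0],[0,0,-0.001,0,0,0]]' 0.022
python3 drive.py '[[0,0,-0.01,0,0,0],[0,0,-0.03,0,0,0],[0,0,-0.06,0,0,0],[0,0,-0.1,0,0,0],[0,0,-0.14,0,0,0],[0,0,-0.18,0,0,0],[0,0,-0.21,0,0,0],[0,0,-0.235,0,0,0],[0,0,-0.25,0,0,0],[0,0,-0.25,0,0,0],[0,0,-0.25,0,0,0]]'
python3 - <<'E'
from h import *
c=cap('wrist','w6');s=r.get_state();print(s['tcp_pos'])
p=brass(c,cv2.perspectiveTransform(np.zeros((1,1,2)),np.eye(3))[0][:0])
T=np.linalg.inv(np.array(c['cam_to_world']))
def proj(X):
    return cv2.projectPoints(np.array(X,float),cv2.Rodrigues(T[:3,:3])[0],T[:3,3],K(c),np.array(c['D'],float))[0].reshape(-1,2)
p=brass(c,proj([(0.6286,-.0362,.075),(.5503,-.0522,.075),(.5281,.0551,.075),(.6061,.0712,.075)]))
X=plane(c,p,.075);print(X.round(4).tolist(),X.mean(0).round(4))
for i,j in((0,1),(3,2),(0,3),(1,2)):
    d=X[j]-X[i];print(np.hypot(*d[:2]).round(4),(np.degrees(np.arctan2(d[1],d[0]))%180).round(2))
f=c['frame'].astype(int);W=depthmap(c)
m=(W[...,2]>.056)&(W[...,2]<.08)&(np.hypot(W[...,0]-.578,W[...,1]-.0095)<.038)
rect(c,m,.066);print('card top z',np.nanmedian(W[m][:,2]))
cv2.imwrite('pics/m6.png',cv2.resize(c['frame'][100:290,220:420][:,:,::-1],(600,570)))
E
```

```text
time_s: 8.62
tcp_pos: [0.5775, 0.0082, 0.0369]
eef_rot: [180.0, -0.0, -78.3]
contact_force: [-1.4, -1.2, -0.1]
gripper_width: 0.0214
gripper_force: 0.0
time_s: 9.53
tcp_pos: [0.5777, 0.0083, 0.2886]
eef_rot: [-179.9, 0.0, -78.3]
contact_force: [0.3, 0.6, -1.0]
gripper_width: 0.022
gripper_force: 0.0
[0.57717755 0.00828009 0.28719264]
[[0.6285, -0.0366, 0.075], [0.5505, -0.0526, 0.075], [0.5279, 0.0551, 0.075], [0.606, 0.0711, 0.075]] [0.5782 0.0092 0.075 ]
0.0796 11.62
0.0797 11.56
0.11 101.79
0.1101 101.84
rect [0.5768 0.0096 0.066 ] [(np.float64(0.0047), np.float64(11.77)), (np.float64(0.0596), np.float64(101.9))] [[314.0, 174.0], [319.0, 174.0], [319.0, 235.0], [314.0, 235.0]]
card top z 0.06463237225158297
```

View pics/m6.png

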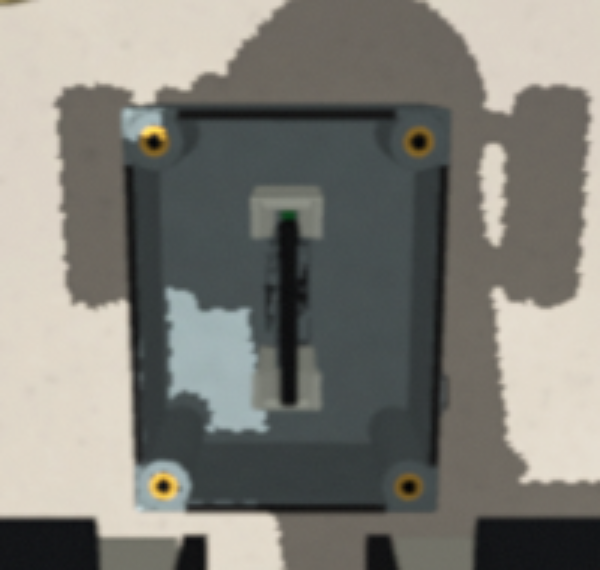

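The card is home: its top sits in both guides at z 0.0646, the same reading it gave in the stand, centred and at 11.8° against the housing's 11.7°. Now the cover.

```bash
python3 drive.py '[[-0.02,0,0,0,0,1],[-0.05,0.001,0,0,0,3],[-0.09,0.002,0.01,0,0,5],[-0.13,0.003,0.02,0,0,5],[-0.17,0.004,0.035,0,0,5],[-0.205,0.005,0.05,0,0,5],[-0.24,0.006,0.06,0,0,5],[-0.265,0.006,0.07,0,0,5],[-0.279,0.006,0.07,0,0,5],[-0.279,0.006,0.07,0,0,5],[-0.279,0.006,0.07,0,0,5]]' 0.05
python3 - <<'E'
from h import *
c=cap('wrist','w7');s=r.get_state();print(s['tcp_pos'],s['eef_rot'])
W=depthmap(c);n=np.hypot(W[...,0]-.515,W[...,1]-.28)
m=(W[...,2]>.025)&(W[...,2]<.05)&(n<.05);rect(c,m,.036);print(np.nanmedian(W[m][:,2]))
f=c['frame'].astype(int);m=(f.max(2)<45)&(n<.05);rect(c,cv2.morphologyEx(m.astype(np.uint8),cv2.MORPH_OPEN,np.ones((3,3))),.036)
cv2.imwrite('pics/m7.png',cv2.resize(c['frame'][60:290,200:440][:,:,::-1],(600,575)))
E
```

```text
time_s: 10.5
tcp_pos: [0.5146, 0.2803, 0.2163]
eef_rot: [179.9, -0.1, -83.2]
contact_force: [-0.5, -1.0, 0.4]
gripper_width: 0.05
gripper_force: 0.0
[0.51485142 0.27972837 0.21675072] [ 1.79954106e+02 -4.72784146e-02 -8.32471250e+01]
rect [0.5152 0.2789 0.036 ] [(np.float64(0.0109), np.float64(6.82)), (np.float64(0.0656), np.float64(97.06))] [[308.0, 173.0], [321.0, 173.0], [321.0, 248.0], [308.0, 248.0]]
0.03433808734748994
rect [0.4759 0.4482 0.036 ] [(np.float64(0.2065), np.float64(82.14)), (np.float64(0.5291), np.float64(1.72))] [[31.799999237060547, 445.0], [47.0, 261.29998779296875], [624.2000122070312, 308.8999938964844], [609.0999755859375, 492.6000061035156]]
```

View pics/m7.png

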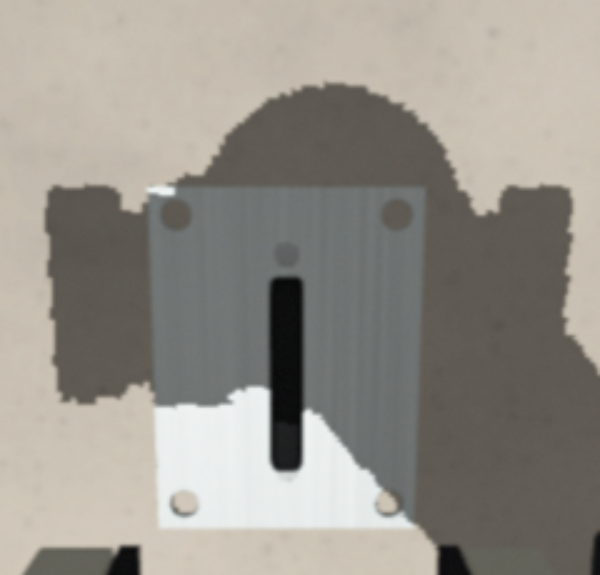

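The cover lies under the gripper, aligned with it: the bar is centred at crop (286,373) and the holes are at (176,214), (397,214), (388,502) and (184,502). The bar top reads z 0.034 and it measures 66×11 mm, so I descend and grip.

```bash
python3 drive.py '[[0.001,0,0.03,0,0,0],[0.001,0,0.07,0,0,0],[0.001,0,0.11,0,0,0],[0.001,0,0.145,0,0,0],[0.001,0,0.17,0,0,0],[0.001,0,0.187,0,0,0],[0.001,0,0.197,0,0,0],[0.001,0,0.203,0,0,0],[0.001,0,0.206,0,0,0],[0.001,0,0.206,0,0,0]]' 0.05
python3 drive.py '[[0,0,0,0,0,0],[0,0,0,0,0,0],[0,0,0,0,0,0],[0,0,0,0,0,0],[0,0,0,0,0,0],[0,0,0,0,0,0],[0,0,0,0,0,0],[0,0,0,0,0,0]]' 0 45
python3 drive.py '[[0,0,-0.005,0,0,0],[0,0,-0.015,0,0,0],[0,0,-0.035,0,0,0],[0,0,-0.06,0,0,0],[0,0,-0.09,0,0,0],[0,0,-0.12,0,0,0],[0,0,-0.14,0,0,0],[0,0,-0.15,0,0,0],[0,0,-0.15,0,0,0],[0,0,-0.15,0,0,0]]'
python3 - <<'E'
from h import *
c=cap('wrist','w8');s=cap('side','s8');st=r.get_state();t=st['tcp_pos'];print(t,st['eef_rot'])
cv2.imwrite('pics/m8.png',np.hstack([cv2.resize(c['frame'][:,80:560][:,:,::-1],(400,400)),cv2.resize(s['frame'][100:260,320:480][:,:,::-1],(400,400))]))
E
```

```text
time_s: 11.38
tcp_pos: [0.5156, 0.279, 0.0115]
eef_rot: [-180.0, 0.0, -83.3]
contact_force: [0.1, 1.1, 0.3]
gripper_width: 0.0498
gripper_force: 0.0
time_s: 12.05
tcp_pos: [0.5151, 0.2793, 0.0112]
eef_rot: [-180.0, 0.0, -83.3]
contact_force: [-1.5, 0.5, 1.9]
gripper_width: 0.0115
gripper_force: 45.0
time_s: 12.88
tcp_pos: [0.5147, 0.279, 0.1608]
eef_rot: [180.0, 0.0, -83.3]
contact_force: [-0.3, -0.7, -3.0]
gripper_width: 0.0113
gripper_force: 45.0
[0.51417226 0.27852502 0.15932953] [ 1.79859287e+02 -7.78606800e-02 -8.32896343e+01]
```

View pics/m8.png

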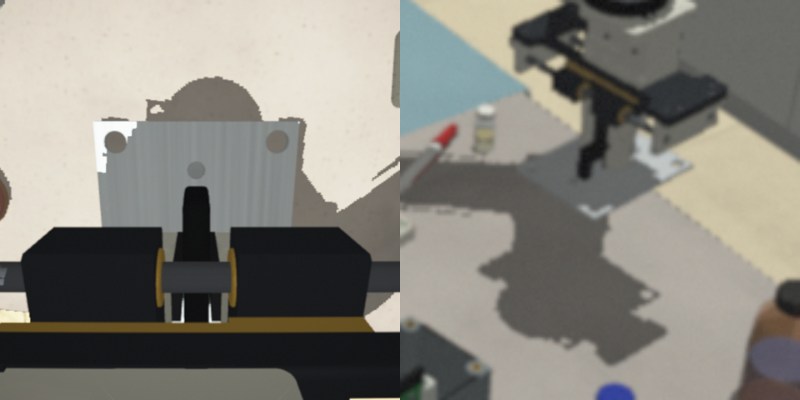

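The cover is held and looks level. The wrist picture shows its two far holes at full-resolution (219,170) and (412,170).

```bash
cat > cov.py <<'E'
from h import *
from scipy import ndimage
def cover(name,guess):
    c=load(name);s=r.get_state();t=np.array(s['tcp_pos']);psi=np.radians(s['eef_rot'][2])
    ex=np.array([np.cos(psi),np.sin(psi),0]);ey=np.array([np.sin(psi),-np.cos(psi),0])
    T=lambda p:np.array([(p-t)@ex,(p-t)@ey,p[2]-t[2]])
    W=depthmap(c);zt=t[2]-.0112+.004
    m=(abs(W[...,2]-zt)<.02)&(np.hypot(W[...,0]-t[0],W[...,1]-t[1])<.09)
    D=np.array([T(p) for p in W[m]]);A=np.c_[D[:,:2],np.ones(len(D))]
    m1=np.abs(D[:,2]-np.median(D[:,2]))<.006
    print('plate plane (deg,deg,z)',np.degrees(np.linalg.lstsq(A[m1],D[m1,2],rcond=None)[0][:2]).round(2),np.median(D[:,2]).round(4))
    hs=[]
    for u,v in guess:
        # hole = pixels whose depth lies well below the plate
        y,x=np.mgrid[v-14:v+15,u-14:u+15];low=(W[v-14:v+15,u-14:u+15,2]<zt-.012)
        l,n=ndimage.label(low);k=l[14,14];hs.append((x[l==k].mean(),y[l==k].mean()));print('hole',np.round(hs[-1],1),(l==k).sum())
    H=plane(c,hs,zt);L=np.array([T(p) for p in H]);print('tool frame',L.round(4).tolist())
    d=L[1]-L[0];print('spacing',np.hypot(*d[:2]).round(4),'yaw vs ey deg',np.degrees(np.arctan2(d[0],d[1])).round(2));return H
if __name__=='__main__': cover('w8',[(219,170),(412,170)])
E
python3 cov.py
```

```text
plate plane (deg,deg,z) [-0.15  0.09] -0.0071
hole [219.4 169.5] 489
hole [410.7 169.5] 492
tool frame [[0.0541, -0.0402, -0.0072], [0.0541, 0.0383, -0.0072]]
spacing 0.0785 yaw vs ey deg 0.02
```

```bash
python3 drive.py '[[0.015,-0.002,0,0,0,0],[0.04,-0.004,0,0,0,-1],[0.07,-0.008,0,0,0,-2],[0.105,-0.012,0,0,0,-3],[0.14,-0.016,0,0,0,-4],[0.175,-0.02,0,0,0,-5],[0.21,-0.024,0,0,0,-5],[0.24,-0.027,0,0,0,-5],[0.262,-0.03,0,0,0,-5],[0.276,-0.031,0,0,0,-5],[0.276,-0.031,0,0,0,-5],[0.276,-0.031,0,0,0,-5]]'
python3 drive.py '[[0,0,0.01,0,0,0],[0,0,0.02,0,0,0],[0,0,0.025,0,0,0],[0,0,0.03,0,0,0],[0,0,0.035,0,0,0],[0,0,0.035,0,0,0],[0,0,0.035,0,0,0],[0,0,0.035,0,0,0]]'
python3 - <<'E'
from h import *
from cov import cover
cap('wrist','w9');cap('scene','c9');cap('side','s9');H=cover('w9',[(219,170),(412,170)]);print(H.round(4).tolist())
P=[r.get_state() for _ in range(1)];print(P[0]['tcp_pos'],P[0]['eef_rot'])
c=load('w9');ims=[cv2.resize(c['frame'][120:220,180:450][:,:,::-1],(800,296))]
a=load('scene0')
ims.append(np.hstack([cv2.resize(load(n)['frame'][v:v+75,u:u+100][:,:,::-1],(400,300)) for n,u,v in(('c9',255,195),('s9',265,195))]))
cv2.imwrite('pics/m9.png',np.vstack(ims))
E
```

```text
time_s: 13.98
tcp_pos: [0.5775, 0.0074, 0.1596]
eef_rot: [179.8, -0.0, -78.4]
contact_force: [-0.4, 1.2, -1.1]
gripper_width: 0.0115
gripper_force: 45.0
time_s: 14.65
tcp_pos: [0.5785, 0.0089, 0.1263]
eef_rot: [-180.0, -0.0, -78.2]
contact_force: [0.3, -0.3, -1.7]
gripper_width: 0.0117
gripper_force: 45.0
plate plane (deg,deg,z) [-0.19  0.04] -0.0087
hole [219.4 169.7] 496
hole [410.7 169.6] 495
tool frame [[0.0546, -0.0393, -0.0072], [0.0546, 0.0385, -0.0072]]
spacing 0.0777 yaw vs ey deg 0.05
[[0.628, -0.0366, 0.1193], [0.5519, -0.0525, 0.1193]]
[0.57849176 0.00882517 0.12650229] [-1.79953763e+02  4.54027487e-03 -7.82659305e+01]
```

View pics/m9.png

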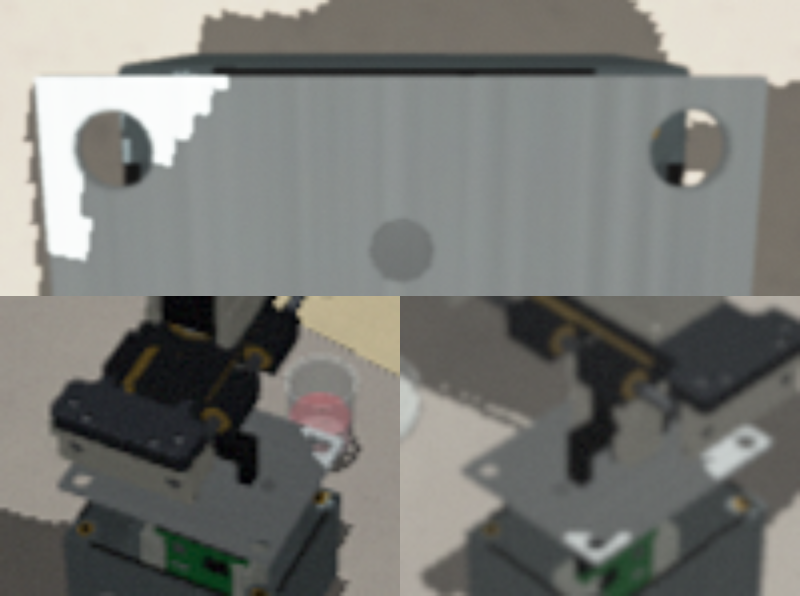

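Same-camera comparison: cover holes at (0.628,-0.0366) and (0.5519,-0.0525) against threads at (0.6285,-0.0366) and (0.5505,-0.0526), with midpoints within 0.4 mm. The view also shows the cover level above the housing with the card inside, so I lower it to the 2 cm gap.

```bash
python3 drive.py '[[0,0,0.004,0,0,0],[0,0,0.009,0,0,0],[0,0,0.014,0,0,0],[0,0,0.018,0,0,0],[0,0,0.02,0,0,0],[0,0,0.02,0,0,0],[0,0,0.02,0,0,0],[0,0,0.02,0,0,0],[0,0,0.02,0,0,0],[0,0,0.02,0,0,0]]'
python3 - <<'E'
from h import *
from cov import cover
cap('wrist','w10');H=cover('w10',[(219,170),(412,170)]);print(H.round(4).tolist(),H.mean(0))
s=r.get_state();print(s['tcp_pos'],s['eef_rot'],s['qd'].round(2) if hasattr(s['qd'],'round') else s['qd'],s['gripper_force'])
c=load('w10');m=cv2.resize(c['frame'][140:200,190:440][:,:,::-1],(750,180))
f=c['frame'].astype(int)
for u,v in((219,170),(411,170)):
    g=np.zeros((480,640),bool);g[v-14:v+15,u-14:u+15]=1;b=g&(f[...,0]-f[...,2]>40);ys,xs=np.where(b);print('brass in hole',len(xs),xs.mean() if len(xs) else 0,ys.mean() if len(ys) else 0)
# bystanders
for n in('scene0','c9'):
    W=depthmap(load(n));print(n,[W[v,u].round(3) for u,v in((304,200),(335,225),(380,240))])
E
```

```text
time_s: 15.63
tcp_pos: [0.5783, 0.0088, 0.1063]
eef_rot: [-180.0, 0.0, -78.3]
contact_force: [1.0, -0.1, -1.9]
gripper_width: 0.0115
gripper_force: 45.0
plate plane (deg,deg,z) [-0.18  0.03] -0.0085
hole [219.4 169.6] 495
hole [410.7 169.6] 493
tool frame [[0.0547, -0.0393, -0.0072], [0.0547, 0.0385, -0.0072]]
spacing 0.0778 yaw vs ey deg 0.02
[[0.628, -0.0367, 0.0991], [0.5517, -0.0526, 0.0991]] [ 0.58984929 -0.04466931  0.09908151]
[0.57835065 0.00879142 0.10628151] [-1.79974609e+02  3.21751605e-03 -7.82654297e+01] [-0.04 -0.01  0.04 -0.    0.05 -0.06] 44.9993097782135
brass in hole 98 224.28571428571428 166.6530612244898
brass in hole 88 406.14772727272725 167.32954545454547
scene0 [array([0.698, 0.109, 0.078]), array([0.7  , 0.015, 0.048]), array([ 0.745, -0.089,  0.024])]
c9 [array([0.566, 0.002, 0.246]), array([0.702, 0.016, 0.045]), array([ 0.746, -0.088,  0.023])]
```

Both visible threads show through the cover's holes, centred within about 1 mm. The cover is level and still, with its underside at about 0.095, so I hand in.

```bash
python3 -c "
from plant import r
print(r.close_job())"
```

```text
the job is handed in; nothing more can be done
None
```

The card is fully home in the housing's guides and released, and the job is handed in with the cover held level and still about 2 cm above the rim; its two holes the wrist camera can see sit within about 1 mm of their threads, and the verdict was not shown.

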